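# Mount the bench pin in its tapered shoe

### The job

Take the V-notched wooden bench pin and push it, tapered tail first, into the converging steel rails of the shoe on the bench board until it wedges snugly against both rails: feel it in, press it home with a steady 10 newtons or so, and never force it with more than 20. Then bring the red-handled hold-down clamp over so that its rubber pad presses on the pin, let go, and leave everything else on the bench where it is.

Things in the scene. Friction and masses are not known exactly. Their poses are not given: they have to be found in the camera images.
- pin: Loose beech bench pin, about 90 g, 120 long (x), 54 wide, 20 thick, lying flat. Origin: centre of its underside. x points to the tapered tail: from x = +20 to +60 it narrows from 54 to 25 wide, 20 degrees a side. A V notch from x = -14 to -60 (26 wide at the mouth) leaves two prongs. The outer sides are parallel from x = -60 to +20: hold it there across its 54 mm width.
- shoe: Fixed pale wooden board, 160 long (x -40 to +120), 180 wide, 40 high, with a steel sole plate (top at z = 43) that carries the rails; blue G-clamps at its back corners (y +-123, to z = 52). Origin: on the bench, on the centre line; x is the push direction. The pin wedged home has its origin near x = -15 (-21 to -9, as the rails are set), y = 0 (+-2.2), z = 43, axes parallel, prongs overhanging.
- rail_left: Left (+y) steel guide rail, 60 long, 12 thick, 14 high, standing upright on the sole plate. Origin: mid-length at the foot of its inner face; x lies along that face, 20 degrees clockwise from the shoe's x; y points away from the pin, square to the face. Usually at shoe x = 22.5, y = 20.6, but it is set by hand, up to 2.2 further in or out in y.
- rail_right: Right (-y) rail, the mirror image, set separately by up to 2.2 either way: x lies along its inner face, 20 degrees anticlockwise from the shoe's x; y points towards the pin, square to the face. The rails converge away from the robot (about 62 apart at the mouth, shoe x = -6, 21 at the back). A straight push of P newtons presses it on each rail with 0.6 to 1.2 P.
- flank_left (a point): Middle of the pin's left (+y) tapered flank: pin x = 40, y = 19.7, 7 above the underside. Wedged home, it touches the left rail's inner face.
- flank_right (a point): Middle of the pin's right (-y) tapered flank: pin x = 40, y = -19.7, 7 above the underside. Wedged home, it touches the right rail's inner face.
- clamp (a joint): Angle (rad) of the hold-down clamp, hinged along the shoe's y at shoe x = 78, z = 77. About 0: pad down on the pin, handle up, leaning 0.35 rad towards the robot; without a pin it goes on to -0.10. It starts open at 1.0 to 1.2: pad up, handle leaning back to +x (lean = joint - 0.35). It stays where it is left; moving it takes 0.18 N m, about 3 N square to the handle.
- clamp_pad (a point): Centre of the underside of the clamp's black rubber pad (15 diameter): when closed, 49 before the hinge (shoe x = 29) and 14 below it, on top of the 20 mm thick pin.
- sanding_block: Bystander: plain pale wooden block, 100 x 42 x 21, black abrasive top, no notch or taper; not the pin.
- wax: Bystander: yellow beeswax block, 45 x 24 x 18, on the board to the right of the rails.
- brass_blank: Bystander: brass disc, 24 diameter, 6 thick, on the board to the left of the rails.
- bench_block: Bystander: square steel bench block, 75 x 75 x 22.
- saw_frame: Bystander: jeweller's saw frame lying flat, about 260 x 165, to the left.
- pliers: Bystander: blue-handled pliers, 150 long, to the left.
- polish_tin: Bystander: round tin with a green lid, 66 diameter, 34 high, to the right.
- clamp_handle (a point): A point on the axis of the clamp's red round grip (18 diameter, from 28 to 86 mm from the hinge), 70 from the hinge. From behind (+x) the handle is pushed up and over towards the robot to close the clamp.
Things that resemble listed ones, but are neither listed nor needed, are in the scene too. What is shaped like the pin but purple or yellow is not meant.

How it is judged:
On the way:
1. the pin is pressed home between the two rails, over 3 N on each (y of flank_left in the frame of rail_left above -0.0012 m and y of flank_right in the frame of rail_right below 0.0012 m and angle between the x axis of pin and the x axis of shoe, either way round below 0.03 rad and x of pin in the frame of shoe between -0.03 and 0 m and z of pin in the frame of shoe below 0.046 m and angle between pin's own z axis and vertical below 0.04 rad and contact force between pin and rail_left above 3 N and contact force between pin and rail_right above 3 N), for 0.3 s.
At the end, for the whole second after the job is handed in: The pin lies flat on the sole plate, wedged: each tapered flank within 1.2 mm of its rail, its axis within 0.03 rad of the shoe's; the clamp closed (joint below 0.05) with its pad pressing on the pin (over 0.5 N); the bystanders within 30 mm of where they were (y of flank_left in the frame of rail_left above -0.0012 m and y of flank_right in the frame of rail_right below 0.0012 m and angle between the x axis of pin and the x axis of shoe, either way round below 0.03 rad and x of pin in the frame of shoe between -0.03 and 0 m and z of pin in the frame of shoe below 0.046 m and angle between pin's own z axis and vertical below 0.04 rad and contact force between pin and clamp above 0.5 N and value of joint clamp below 0.05 rad); the robot touches nothing.
It fails at once if the pin is forced: over 28 N on either rail (contact force between pin and rail_left above 28 N or contact force between pin and rail_right above 28 N).
It fails at once if a bystander is moved by more than 30 mm (distance of any of sanding_block, wax, brass_blank, bench_block, saw_frame, pliers, polish_tin from where it was at the start of the episode above 0.03 m).
It also fails if it takes over 66 s, if anything falls off the work surface, if the arm or the gripper's body presses on something with over 40 N, if the wrist force passes 120 N, or if a joint passes its speed limit or range.

### The arm

A 6-joint arm with a two-finger parallel gripper is mounted at the origin on the work surface. World frame = base frame: x ahead of the robot, y to its left, z up, the work surface at z = 0. Lengths are in m, angles in rad, forces in N, time in s.
With the tool pointing down it reaches from about 0.35 to 0.975 m from the base axis. Payload 4.9 kg.
Tool frame: the origin (TCP) lies midway between the tips of the shut fingers; the grasp point (between the pads) lies 19 mm behind it; z points along the fingers, y is the line along which they close (so a half turn about z gives the same grasp; the last joint's range is limited). The gripper opens to 85 mm and grips with 20 to 120 N. Pads are 22 mm wide; open, the fingers measure 114 mm over their backs; the gripper's body (76 mm by 85 mm) begins 54 mm behind the grasp point. The pads swing forward as they close: fully open they stand 13 mm farther back than shut.
Start: joints at [-1.392, 0.053, 1.613, -0, 1.476, -0.119], TCP at [0.183, -0.597, 0.231] pointing down, gripper open.
Joint ranges: [-3.01, 3.01], [-1.01, 2.22], [0.06, 2.58], [-1.02, 4.17], [0.09, 2.62], [-3.14, 3.14]. Speed limits (rad/s): [2.57, 2.57, 3.14, 3.14, 3.14, 3.14].

### API

Orientations are given as a rotation vector (axis times angle).
In Python, from station import ctrl gives the robot as it stands. The module is installed in compiled form; this text tells all that it offers.
- The arm moves only by the shell command python3 -m handwheel 'ROWS' [OPENING] [FORCE]. ROWS is JSON, a list of rows, each a list of 2 entries, a list of its own where there are three numbers: the shift along the tool's x, y, z in cm, then the turn, a rotation vector about the tool's x, y, z in rad. In form: [[[tx, ty, tz], [ax, ay, az]], ...]. A call has 1 to 5 rows; each row is the pose to reach, as a shift and turn from the pose commanded when the call began, along the tool's axes at that moment; what a row does not reach only later rows make up. A row lasts 1/8 s, in which the tool goes at most 62.5 mm and 10.7 degrees, less where a joint would pass 70% of its speed; a pose out of reach is approached as far as the arm can. A call with a gripper value outside its range is refused whole. OPENING is the gripper's target within -1 to 1 (shut at 1, half-way at 0, fully open at -1), set as the call begins (- or left out, the last holds). The fingers move at their own pace and stop on an object; FORCE is the grip in N (left out, the last holds). Time passes only in rows, so rows that repeat a pose let the fingers close. It gives the time, the measured TCP pose, the force, the opening and the grip force at its end, in the units of the state.
- ctrl.get_obs(): the state, without advancing time (a new reading comes with each control period).
- ctrl.get_image(name): name is "scene" or "side" or "wrist"; returns the picture (384x512x3 uint8, blue, green, red); there is no depth.
- ctrl.calibration(name): a dict with "fx", "fy", "cx", "cy" (pixels), "R" (3x3) and "t" (3): a world point X has camera coordinates R X + t. Camera axes: x right, y down, z forward; pixel columns grow to the right and rows downward; lengths in m; the calibration is good to about 2 mm. A picture is of the moment at which its call begins: read the wrist's pose just before it. calibration takes no time and is no camera call; for the wrist camera it gives the pose at the moment of the call.
- ctrl.finish_job(): hands the job in; it is judged then, once.
Trained networks look in the newest picture that a camera, given by its name, has taken for a name from the list of things; names that differ only in an ending like _2 or _b are one class to them, and where a whole thing is asked for, a point or a joint stands for the part that bears it (a point fixed in the world has none). Each returns a list of dicts, best first, with "score" (0 to 1); they miss things now and then, are a little off and sometimes report something else, mostly with a low value. They report only what shows in the picture. A call takes as long as a camera call. They do not tell look-alikes from the thing itself.
- ctrl.look_for(camera, query): "position" ([column, row] in pixels, amid what is visible of it).
- ctrl.landmark_of(camera, query): "position" ([column, row] in pixels: a listed point, or the origin of a listed thing).
The state is a dict: "t": time; "q": joint angles; "dq": joint speeds; "effort": joint torques, N m; "tool_pos": TCP position; "tool_rot": TCP orientation; "contact_force": force on the tool from outside, world axes, zero at the start; "wrist_torque": the same for the moment, N m; "opening": finger opening in m; "grip_force": force on a finger pad.
Only numpy, scipy, OpenCV 4.12 (cv2) and the standard library are available. Lean on these libraries where they do the work, as an engineer would, in place of code of your own. Each camera call takes 0.05 s, during which the arm holds its last target. There are 200 camera calls.

## Working session

There is one attempt and no reset: what is moved stays moved. The work goes in short steps, Python scripts to look and compute and a shell command to move; the robot and the scene stay as the last step left them, time stands still between calls to the robot, and variables do not carry over. Pictures are saved under pics/ and viewed, at most 10 in all, crops included, and the job is handed in when it is done.

```bash
mkdir -p pics; cat > h.py <<'E'
import numpy as np, cv2
from scipy.spatial.transform import Rotation as Ro
from station import ctrl
def ray(cal,p):
    d=np.array([(p[0]-cal['cx'])/cal['fx'],(p[1]-cal['cy'])/cal['fy'],1.])
    R=np.array(cal['R']);t=np.array(cal['t'])
    return -R.T@t, R.T@d
def onz(cal,p,z):
    o,d=ray(cal,p); return o+d*(z-o[2])/d[2]
def proj(cal,X):
    c=np.array(cal['R'])@np.array(X)+np.array(cal['t'])
    return np.array([cal['fx']*c[0]/c[2]+cal['cx'],cal['fy']*c[1]/c[2]+cal['cy']])
def tri(c1,p1,c2,p2):
    o1,d1=ray(c1,p1);o2,d2=ray(c2,p2)
    s=np.linalg.lstsq(np.c_[d1,-d2],o2-o1,rcond=None)[0]
    a=o1+d1*s[0];b=o2+d2*s[1]
    return (a+b)/2,np.linalg.norm(a-b)
def totool(dX):
    s=ctrl.get_obs(); return Ro.from_rotvec(s['tool_rot']).inv().apply(dX)*100
E
python3 - <<'E'
from h import *
np.set_printoptions(precision=3,suppress=True)
ims=[]
for n in("scene","side"):
    im=ctrl.get_image(n); cv2.imwrite(f'pics/{n}0.png',im)
    for q in("pin","shoe","rail_left","rail_right","clamp_handle","clamp_pad","sanding_block"):
        r=ctrl.landmark_of(n,q)
        print(n,q,[(np.round(x['position']).tolist(),round(x['score'],2)) for x in r[:4]])
    c=ctrl.calibration(n); print(c)
print(ctrl.get_obs())
E
```

```text
scene pin [([271.0, 198.0], 0.87), ([186.0, 164.0], 0.71), ([164.0, 147.0], 0.66), ([178.0, 204.0], 0.65)]
scene shoe [([266.0, 246.0], 0.78)]
scene rail_left [([261.0, 245.0], 0.71)]
scene rail_right [([251.0, 236.0], 0.62)]
scene clamp_handle [([221.0, 238.0], 0.51)]
scene clamp_pad [([249.0, 228.0], 0.68), ([171.0, 213.0], 0.19)]
scene sanding_block [([228.0, 184.0], 0.7)]
{'fx': 355.01370746029767, 'fy': 355.01370746029767, 'cx': 256.466139987942, 'cy': 194.41465808804054, 'R': array([[-0.789,  0.614, -0.019],
       [ 0.427,  0.526, -0.735],
       [-0.441, -0.589, -0.677]]), 't': array([ 0.371, -0.139,  1.368])}
side pin [([307.0, 253.0], 0.88), ([270.0, 295.0], 0.86), ([286.0, 340.0], 0.83), ([202.0, 263.0], 0.69)]
side shoe [([267.0, 193.0], 0.77)]
side rail_left [([276.0, 180.0], 0.61), ([265.0, 141.0], 0.35)]
side rail_right [([277.0, 189.0], 0.38)]
side clamp_handle [([306.0, 168.0], 0.59)]
side clamp_pad [([284.0, 170.0], 0.45)]
side sanding_block [([244.0, 250.0], 0.64)]
{'fx': 473.2048909665507, 'fy': 473.2048909665507, 'cx': 252.37752141614297, 'cy': 192.04622962948864, 'R': array([[ 1.   , -0.022,  0.013],
       [-0.004, -0.624, -0.782],
       [ 0.025,  0.781, -0.624]]), 't': array([-0.476,  0.085,  1.752])}
{'t': 0.8, 'q': array([-1.392,  0.053,  1.613,  0.   ,  1.476, -0.119]), 'dq': array([-0.   , -0.   ,  0.001,  0.003,  0.002, -0.002]), 'effort': array([  0.001, -39.364, -37.044,  -0.   ,   0.   ,   0.   ]), 'tool_pos': array([ 0.183, -0.597,  0.231]), 'tool_rot': array([-3.107, -0.466, -0.   ]), 'contact_force': array([-1.093, -0.342,  0.295]), 'wrist_torque': array([ 0.023, -0.03 ,  0.024]), 'grip_force': 0.0, 'opening': 0.08538786341028085}
```

```bash
python3 - <<'E'
from h import *
a=cv2.imread('pics/scene0.png')[110:310,110:380];b=cv2.imread('pics/side0.png')[100:370,150:420]
a=cv2.resize(a,None,fx=1.48,fy=1.48,interpolation=2); b=cv2.resize(b,None,fx=1.48,fy=1.48,interpolation=2)
o=np.zeros((600,800,3),np.uint8)
o[:a.shape[0],:a.shape[1]]=a;o[:b.shape[0],400:400+b.shape[1]]=b[:,:400]
cv2.imwrite('pics/m0.png',o)
E
```

```text
(no output)
```

View pics/m0.png

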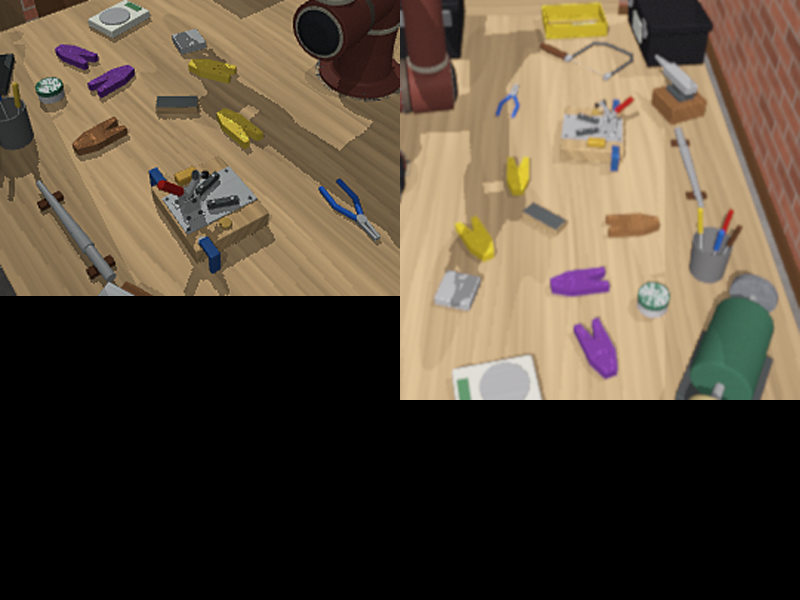

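The brown pin is at scene (178,204) and side (307,253). The purple and yellow look-alikes sit elsewhere, and the shoe is at scene ~(250,240) and side ~(277,185).

```bash
python3 - <<'E'
from h import *
np.set_printoptions(precision=3,suppress=True)
cs=ctrl.calibration("scene");cd=ctrl.calibration("side")
P={'pin':((178,204),(307,253)),'shoe':((266,246),(267,193)),'rail_l':((261,245),(276,180)),'rail_r':((251,236),(277,189)),'handle':((221,238),(306,168)),'pad':((249,228),(284,170)),'sand':((228,184),(244,250))}
for k,(a,b) in P.items(): print(k,*tri(cs,a,cd,b))
for q in("clamp","wax","brass_blank","polish_tin","sanding_block"):
    A=ctrl.look_for("scene",q);B=ctrl.look_for("side",q)
    if A and B: print(q,A[0]['position'],B[0]['position'],*tri(cs,A[0]['position'],cd,B[0]['position']))
c=ctrl.calibration("wrist");s=ctrl.get_obs();print(c,"cam in tool",Ro.from_rotvec(s['tool_rot']).inv().apply(ray(c,(c['cx'],c['cy']))[0]-s['tool_pos']), Ro.from_rotvec(s['tool_rot']).as_matrix().T@c['R'].T)
a=cv2.imread('pics/scene0.png')[180:225,155:205];b=cv2.imread('pics/side0.png')[230:275,280:340]
a=cv2.resize(a,(400,360),interpolation=2); b=cv2.resize(b,(400,300),interpolation=2)
o=np.zeros((360,800,3),np.uint8);o[:,:400]=a;o[:300,400:]=b
cv2.imwrite('pics/m1.png',o)
E
```

```text
pin [ 0.654 -0.2    0.002] 0.007908928026088169
shoe [0.535 0.126 0.002] 0.004110743134294724
rail_l [0.569 0.146 0.051] 0.004748255244094573
rail_r [0.569 0.098 0.045] 0.007096512268533194
handle [0.676 0.115 0.131] 0.006346844283903874
pad [0.593 0.122 0.118] 0.008899158199189301
sand [ 0.45  -0.183 -0.004] 0.013422407868647275
clamp [236.9, 231.7] [308.3, 253.0] [ 0.607 -0.066 -0.094] 0.16855706682572041
wax [233.7, 226.8] [281.7, 198.1] [0.586 0.038 0.047] 0.0014721341376769388
polish_tin [145.5, 169.6] [321.9, 299.8] [ 0.67  -0.416  0.024] 0.01384562904641432
sanding_block [239.1, 234.7] [248.0, 247.8] [ 0.483 -0.055 -0.131] 0.04734633206686333
{'fx': 290.4712102908775, 'fy': 290.4712102908775, 'cx': 255.86679052800844, 'cy': 195.51410749066892, 'R': array([[ 0.294, -0.956, -0.001],
       [-0.907, -0.279,  0.317],
       [-0.303, -0.093, -0.949]]), 't': array([-0.625, -0.044,  0.38 ])} cam in tool [ 0.079 -0.    -0.142] [[ 0.001 -0.949 -0.317]
 [ 1.     0.001 -0.   ]
 [ 0.001 -0.317  0.949]]
```

View pics/m1.png

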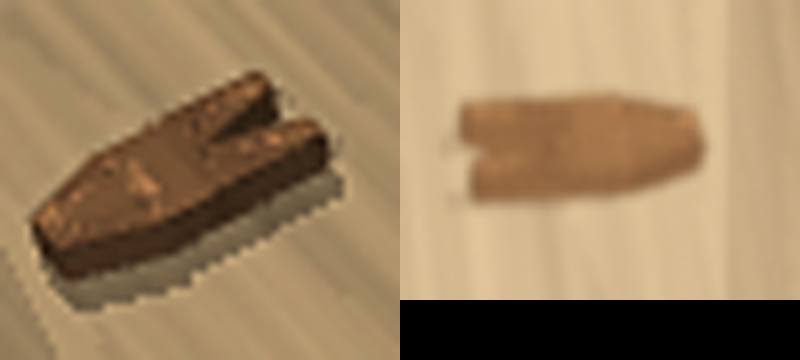

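The brown pin lies tail towards +x (world), its prongs towards the robot. I'm moving over it for a close look.

```bash
python3 -m handwheel '[[[6,-2.5,0],[0,0,0.06]],[[12,-5,0],[0,0,0.12]],[[18,-7.5,0],[0,0,0.18]],[[24,-10,0],[0,0,0.24]],[[29.5,-12.5,0],[0,0,0.297]]]' -1 40
python3 -c "
from h import *
print(ctrl.get_obs()['tool_rot'],totool(np.array([.66,-.2,.23])-ctrl.get_obs()['tool_pos']))"
```

```text
t: 1.92
tool_pos: [0.4242, -0.3952, 0.2316]
tool_rot: [3.141, -0.002, 0.001]
contact_force: [0.5, -0.7, -0.3]
opening: 0.0855
grip_force: 0.0
[ 3.14093222e+00 -1.97286070e-03  8.21093109e-04] [ 23.55912718 -19.55389688   0.15764193]
```

```bash
python3 -m handwheel '[[[4.8,-3.9,0],[0,0,0]],[[9.5,-7.8,0],[0,0,0]],[[14.2,-11.7,0],[0,0,0]],[[19,-15.6,0],[0,0,0]],[[23.5,-19.5,0],[0,0,0]]]'
python3 -m handwheel '[[[0,0,0],[0,0,0]]]'
cat > pinlook.py <<'E'
from h import *
import sys
np.set_printoptions(precision=4,suppress=True)
s=ctrl.get_obs();im=ctrl.get_image("wrist");c=ctrl.calibration("wrist")
cv2.imwrite(sys.argv[1],im)
print('tcp',s['tool_pos'],s['tool_rot'])
for q in("pin","flank_left","flank_right"):
    for x in ctrl.landmark_of("wrist",q)[:3]:
        print(q,np.round(x['position']),round(x['score'],2),onz(c,x['position'],0 if q=="pin" else .007)[:2])
E
python3 pinlook.py pics/w1.png
```

```text
t: 2.55
tool_pos: [0.6591, -0.1999, 0.2314]
tool_rot: [3.141, 0.002, 0.001]
contact_force: [0.8, -1.1, -0.5]
opening: 0.0853
grip_force: 0.0
t: 2.68
tool_pos: [0.6598, -0.1982, 0.2307]
tool_rot: [-3.141, -0.009, 0.0]
contact_force: [-0.3, 1.0, -0.3]
opening: 0.0856
grip_force: 0.0
tcp [ 0.6598 -0.1982  0.2307] [-3.1408 -0.0092  0.    ]
pin [486. 242.] 0.94 [ 0.5438 -0.5297]
pin [262. 166.] 0.92 [ 0.6533 -0.2081]
pin [372. 260.] 0.82 [ 0.5149 -0.3705]
flank_left [390. 283.] 0.94 [ 0.4797 -0.3988]
flank_left [244. 141.] 0.89 [ 0.6873 -0.1848]
flank_left [173. 321.] 0.71 [ 0.4088 -0.0721]
flank_right [181. 343.] 0.76 [ 0.3664 -0.0809]
flank_right [270. 140.] 0.63 [ 0.6885 -0.2178]
```

View pics/w1.png

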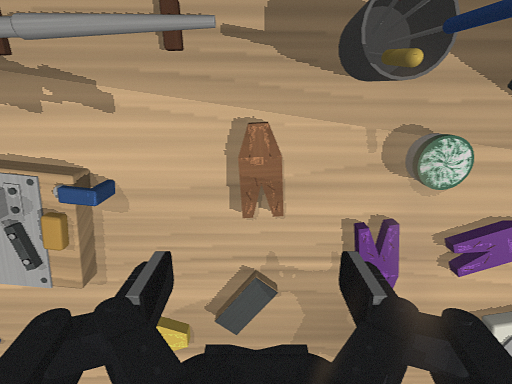

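The brown pin is at wrist (262,166), tail up at (259,123) and prongs down at (262,216). The board with its wax is at the left. I'll fit the pin's outline for a precise pose.

```bash
cat > fitpin.py <<'E'
from h import *
from scipy.optimize import minimize
O=np.array([[60,12.5],[20,27],[-60,27],[-60,13],[-14,0],[-60,-13],[-60,-27],[20,-27],[60,-12.5]])/1000
def fit(im,c,x0,z0=0.,box=70):
    hsv=cv2.cvtColor(im,cv2.COLOR_BGR2HSV).astype(int)
    u,v=proj(c,[x0[0],x0[1],z0+.02]).astype(int)
    m=np.zeros(im.shape[:2],np.uint8)
    w=(((hsv[...,0]<12)&(hsv[...,1]>110))).astype(np.uint8)
    m[max(v-box,0):v+box,max(u-box,0):u+box]=w[max(v-box,0):v+box,max(u-box,0):u+box]
    m=cv2.morphologyEx(m,cv2.MORPH_OPEN,np.ones((3,3)))
    M=cv2.resize(m,None,fx=4,fy=4,interpolation=0)
    def cost(p):
        r=np.zeros_like(M);C,S=np.cos(p[2]),np.sin(p[2])
        L=[]
        for z in(0,.02):
            L.append(np.array([proj(c,[p[0]+C*a-S*b,p[1]+S*a+C*b,z0+z]) for a,b in O])*4+1.5)
        B,T=L
        for k in range(9):
            j=(k+1)%9; cv2.fillConvexPoly(r,np.array([B[k],B[j],T[j],T[k]]).round().astype(np.int32),1)
        cv2.fillPoly(r,[T.round().astype(np.int32)],1)
        return (r!=M).sum()/M.sum()
    b=min((minimize(cost,[x0[0]+dx,x0[1]+dy,x0[2]+dt],method='Nelder-Mead',options=dict(initial_simplex=np.array([x0]*4)+np.array([[0,0,0],[.01,0,0],[0,.01,0],[0,0,.1]])+[dx,dy,dt])) for dx,dy,dt in((0,0,0),(.005,-.005,.05),(-.005,.005,-.05))),key=lambda r:r.fun)
    return b.x,b.fun,m
E
python3 - <<'E'
from fitpin import *
np.set_printoptions(precision=4,suppress=True)
im=cv2.imread('pics/w1.png');c=ctrl.calibration("wrist")
x,f,m=fit(im,c,[.653,-.208,0]); print(x,f,m.sum())
# side-camera cross check
im=cv2.imread('pics/side0.png');c=ctrl.calibration("side")
x2,f2,m=fit(im,c,[.653,-.208,0],box=40); print(x2,f2,m.sum())
C,S=np.cos(x[2]),np.sin(x[2]); g=np.array([x[0]-.02*C,x[1]-.02*S])
s=ctrl.get_obs(); print('grasp',g,'delta tool cm',totool(np.r_[g,.003]-s['tool_pos']),'az',-x[2])
E
```

```text
[ 0.653 -0.208  0.   ] inf 0
[ 0.653 -0.208  0.   ] inf 0
grasp [ 0.633 -0.208] delta tool cm [-2.3847  0.5683 22.8256] az -0.0fitpin.py:21: RuntimeWarning: divide by zero encountered in divide
  return (r!=M).sum()/M.sum()
  np.max(np.abs(fsim[0] - fsim[1:])) <= fatol):
```

```bash
python3 - <<'E'
import cv2,numpy as np
for f,ps in(('w1',[(258,150),(262,180),(250,200),(259,130),(262,215),(300,180),(220,150),(285,190)]),('side0',[(300,252),(320,250),(310,255),(290,246),(300,270),(330,235)])):
    h=cv2.cvtColor(cv2.imread(f'pics/{f}.png'),cv2.COLOR_BGR2HSV)
    print(f,[h[v,u].tolist() for u,v in ps])
E
```

```text
w1 [[12, 129, 130], [13, 123, 118], [13, 132, 106], [13, 129, 136], [17, 96, 192], [17, 92, 188], [16, 92, 197], [17, 95, 175]]
side0 [[14, 143, 152], [15, 142, 163], [14, 140, 159], [14, 137, 164], [18, 82, 211], [17, 85, 201]]
```

```bash
sed -i "s/(hsv\[...,0\]<12)&(hsv\[...,1\]>110)/(hsv[...,0]<17)\&(hsv[...,1]>110)/" fitpin.py
python3 - <<'E'
from fitpin import *
np.set_printoptions(precision=4,suppress=True)
im=cv2.imread('pics/w1.png');c=ctrl.calibration("wrist")
x,f,m=fit(im,c,[.653,-.208,0]); print(x,f,m.sum())
im=cv2.imread('pics/side0.png');c=ctrl.calibration("side")
x2,f2,m=fit(im,c,[.653,-.208,0],box=40); print(x2,f2,m.sum())
C,S=np.cos(x[2]),np.sin(x[2]); g=np.array([x[0]-.02*C,x[1]-.02*S])
s=ctrl.get_obs(); print('grasp',g,'delta tool cm',totool(np.r_[g,.003]-s['tool_pos']),'az',-x[2])
E
```

```text
[ 0.6487 -0.208   0.0533] 0.029284412032816773 3291
[ 0.657  -0.202   0.0631] 0.1175717213114754 488
grasp [ 0.6287 -0.2091] delta tool cm [-2.8098  0.6793 22.8258] az -0.05334180101793212
```

```bash
python3 -m handwheel '[[[-0.7,0.2,3],[0,0,-0.013]],[[-1.4,0.4,6],[0,0,-0.026]],[[-2.1,0.6,9],[0,0,-0.04]],[[-2.8,0.7,12],[0,0,-0.053]],[[-2.8,0.7,12],[0,0,-0.053]]]' -1
cat > refit.py <<'E'
from fitpin import *
import sys
np.set_printoptions(precision=4,suppress=True)
s=ctrl.get_obs();im=ctrl.get_image("wrist");c=ctrl.calibration("wrist");cv2.imwrite(sys.argv[1],im)
x,f,m=fit(im,c,[.649,-.208,.053],box=130); print(x,f,m.sum())
C,S=np.cos(x[2]),np.sin(x[2]); g=np.array([x[0]-.02*C,x[1]-.02*S])
T=Ro.from_rotvec(s['tool_rot']).as_matrix()[:,0];print('tcp',s['tool_pos'],'yaw',np.arctan2(T[1],T[0]))
print('delta tool cm',totool(np.r_[g,.003]-s['tool_pos']),'az',np.arctan2(T[1],T[0])-x[2])
E
python3 refit.py pics/w2.png
```

```text
t: 3.5
tool_pos: [0.6264, -0.2088, 0.1081]
tool_rot: [-3.138, -0.08, 0.009]
contact_force: [-0.3, 0.4, 0.0]
opening: 0.0853
grip_force: 0.0
[ 0.6538 -0.2042  0.0618] 0.018422886833101 7891
tcp [ 0.6264 -0.2088  0.1081] yaw 0.05122626416413076
delta tool cm [ 0.7804 -0.288  10.5131] az -0.010602759355608754
```

```bash
python3 -m handwheel '[[[0.3,-0.3,2.5],[0,0,-0.01]],[[0.3,-0.3,5],[0,0,-0.01]],[[0.3,-0.3,7.5],[0,0,-0.01]],[[0.3,-0.3,10.2],[0,0,-0.01]],[[0.3,-0.3,10.2],[0,0,-0.01]]]' -1
python3 refit.py pics/w3.png
```

```text
t: 4.18
tool_pos: [0.6318, -0.2054, 0.0089]
tool_rot: [-3.139, -0.099, 0.003]
contact_force: [-0.5, 0.7, 0.4]
opening: 0.0856
grip_force: 0.0
[ 0.652  -0.2043  0.0624] 0.01999863299696774 20117
tcp [ 0.6318 -0.2054  0.0089] yaw 0.06308086640053528
delta tool cm [0.0233 0.015  0.5853] az 0.0006558394404097903
```

View pics/w3.png

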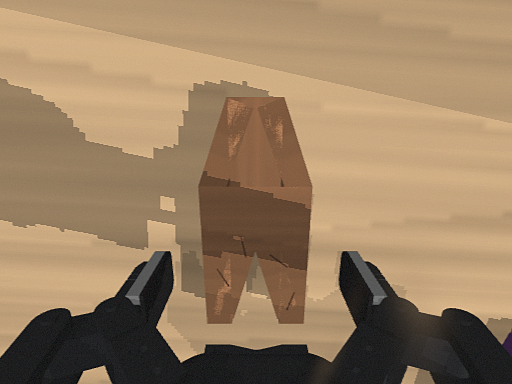

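The pin sits centred between the open pads (prongs at (220,320) and (290,320), tail at (256,98)), aligned with the tool. Closing now.

```bash
python3 -m handwheel '[[[0,0,0.4],[0,0,0]],[[0,0,0.4],[0,0,0]],[[0,0,0.4],[0,0,0]],[[0,0,0.4],[0,0,0]],[[0,0,0.4],[0,0,0]]]' 1 60
python3 -m handwheel '[[[0,0,0.4],[0,0,0]]]'
```

```text
t: 4.85
tool_pos: [0.6337, -0.2059, 0.0073]
tool_rot: [3.139, 0.1, 0.004]
contact_force: [-0.2, 0.2, 6.1]
opening: 0.0524
grip_force: 64.9
t: 4.97
tool_pos: [0.6338, -0.206, 0.0071]
tool_rot: [3.139, 0.101, 0.0]
contact_force: [-17.2, 7.4, 40.2]
opening: 0.0527
grip_force: 68.4
```

```bash
python3 -m handwheel '[[[0,0,-0.6],[0,0,0]],[[0,0,-2],[0,0,0]],[[0,0,-5],[0,0,0]],[[0,0,-8],[0,0,0]],[[0,0,-11],[0,0,0]]]'
python3 -m handwheel '[[[0,0,-4],[0,0,0]],[[0,0,-7],[0,0,0]],[[0,0,-7],[0,0,0]]]'
python3 - <<'E'
from h import *
s=ctrl.get_obs();print(s['tool_pos'],s['contact_force'])
cv2.imwrite('pics/w4.png',ctrl.get_image("wrist"))
E
```

```text
t: 5.6
tool_pos: [0.6319, -0.2051, 0.1119]
tool_rot: [-3.139, -0.1, 0.002]
contact_force: [0.5, 0.5, -1.1]
opening: 0.0521
grip_force: 64.1
t: 5.98
tool_pos: [0.634, -0.206, 0.1848]
tool_rot: [3.137, 0.1, 0.009]
contact_force: [-0.7, 0.0, -1.7]
opening: 0.0522
grip_force: 64.2
[ 0.63402198 -0.20598704  0.18484287] [-0.70271819  0.03946864 -1.66968617]
```

View pics/w4.png

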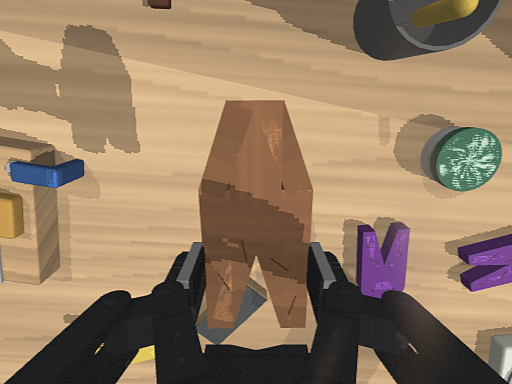

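The pin is held square in the jaws (tail at (255,100)), with its underside about 7 mm below the TCP. I'm moving beside the shoe to measure it at the left of the wrist view.

```bash
python3 -m handwheel '[[[-1.5,-4.5,-1.5],[0,0,0]],[[-3,-9,-3],[0,0,0]],[[-4.5,-13.5,-4.5],[0,0,0]],[[-6,-18,-5.5],[0,0,0]],[[-6,-18,-5.5],[0,0,0]]]'
python3 -m handwheel '[[[0,0,0],[0,0,0]]]'
cat > shoelook.py <<'E'
from h import *
import sys
np.set_printoptions(precision=4,suppress=True)
s=ctrl.get_obs();im=ctrl.get_image("wrist");c=ctrl.calibration("wrist");cv2.imwrite(sys.argv[1],im);np.save(sys.argv[1]+'.npy',c,allow_pickle=True)
T=Ro.from_rotvec(s['tool_rot']).as_matrix()[:,0];print('tcp',s['tool_pos'],'yaw',np.arctan2(T[1],T[0]))
Z=dict(shoe=0,rail_left=.043,rail_right=.043,clamp_handle=.128,clamp_pad=.114)
for q in Z:
    for x in ctrl.landmark_of("wrist",q)[:2]: print(q,np.round(x['position'],1),round(x['score'],2),onz(c,x['position'],Z[q])[:2])
E
python3 shoelook.py pics/s1.png
```

```text
t: 6.65
tool_pos: [0.5596, -0.027, 0.2347]
tool_rot: [-3.139, -0.106, 0.003]
contact_force: [-0.7, -0.9, -1.4]
opening: 0.0521
grip_force: 64.1
t: 6.78
tool_pos: [0.5604, -0.0296, 0.2341]
tool_rot: [-3.14, -0.101, 0.005]
contact_force: [0.5, -0.1, -1.6]
opening: 0.0523
grip_force: 64.1
tcp [ 0.5604 -0.0296  0.2341] yaw 0.06401953818589913
shoe [142.5 165.4] 0.75 [0.5459 0.1192]
shoe [191.5 145.8] 0.64 [0.5759 0.0544]
rail_left [109.  154.2] 0.59 [0.5675 0.1406]
rail_right [147.8 161.6] 0.79 [0.5616 0.0963]
clamp_handle [85.9 52.7] 0.78 [0.6647 0.1085]
clamp_pad [ 97.1 155.2] 0.72 [0.5813 0.1162]
```

View pics/s1.png

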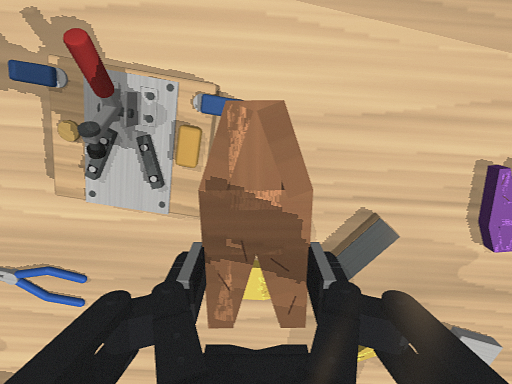

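The shoe shows clearly at the left: rails at ~(98,160) and ~(150,160), plate corners (82,206), (165,214) and (178,85), and the handle at (85,55). It is turned slightly clockwise. I'm zooming in for the edges.

```bash
python3 - <<'E'
import cv2
a=cv2.imread('pics/s1.png')[60:220,60:215]
cv2.imwrite('pics/s1z.png',cv2.resize(a,None,fx=3.75,fy=3.75,interpolation=cv2.INTER_CUBIC))
E
```

```text
(no output)
```

View pics/s1z.png

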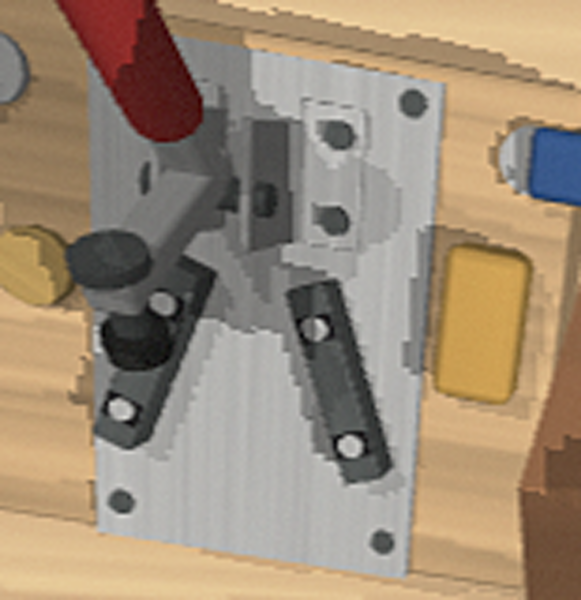

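```bash
python3 - <<'E'
from h import *
np.set_printoptions(precision=4,suppress=True)
c=np.load('pics/s1.png.npy',allow_pickle=True).item()
W=lambda u,v,z: onz(c,(60+(u+.5)/3.75-.5,60+(v+.5)/3.75-.5),z)[:2]
fl,fr,br=W(99,530,.043),W(405,577,.043),W(445,85,.043)
h=[W(121,501,.043),W(382,542,.043),W(413,103,.043)]
print('plate',fl,fr,br,'w',np.linalg.norm(fl-fr),'l',np.linalg.norm(fr-br),'yaw',np.arctan2(*(br-fr)[::-1]),np.arctan2(*(fl-fr)[::-1])-np.pi/2)
print('holes',*h,'yaw',np.arctan2(*(h[2]-h[1])[::-1]),np.arctan2(*(h[0]-h[1])[::-1])-np.pi/2)
b=[W(122,408,.058),W(162,303,.058),W(351,444,.058),W(318,328,.058)]
print('bolts',*b,'ang L',np.arctan2(*(b[1]-b[0])[::-1]),'R',np.arctan2(*(b[3]-b[2])[::-1]),np.linalg.norm(b[1]-b[0]),np.linalg.norm(b[3]-b[2]))
e=[W(347,482,.057),W(288,292,.057)];print('R inner',*e,np.linalg.norm(e[0]-e[1]),np.arctan2(*(e[1]-e[0])[::-1]))
yaw=np.arctan2(*(br-fr)[::-1]);
L=(b[0]+b[1])/2;R=(b[2]+b[3])/2;print('mids',L,R,'dir L-R minus90',np.arctan2(*(L-R)[::-1])-np.pi/2,'dist',np.linalg.norm(L-R))
E
```

```text
plate [0.5077 0.1742] [0.4976 0.0754] [0.6504 0.059 ] w 0.09934631830177303 l 0.15371998708963855 yaw -0.10685743806489735 -0.10239514777483416
holes [0.5182 0.1659] [0.5095 0.0824] [0.645  0.0682] yaw -0.10448664296414574 -0.10452885093518094
bolts [0.5533 0.1536] [0.5855 0.1384] [0.5465 0.0857] [0.5811 0.0936] ang L -0.4408371523380524 R 0.22477316561873925 0.03561774656993859 0.035522636296254045
R inner [0.534  0.0879] [0.5909 0.1021] 0.058632473996443966 0.24473230200469076
mids [0.5694 0.146 ] [0.5638 0.0897] dir L-R minus90 -0.09908176795190116 dist 0.056596147359058185
```

Shoe yaw is about -0.105 (plate, holes and rails all agree). The origin is about (0.542, 0.120), and the rails are set slightly wide. I'm going to the pre-insertion place with the pin turned to match.

```bash
python3 -m handwheel '[[[-1.9,-4,1],[0,0,0.042]],[[-3.8,-8,2],[0,0,0.085]],[[-5.7,-12,4],[0,0,0.127]],[[-7.6,-16.2,7],[0,0,0.169]],[[-7.6,-16.2,10],[0,0,0.169]]]'
python3 -m handwheel '[[[0,0,0],[0,0,0]],[[0,0,0],[0,0,0]]]'
cat > tgt.py <<'E'
from h import *
np.set_printoptions(precision=4,suppress=True)
Y=-.105;So=np.array([.5423,.1204])
s=ctrl.get_obs();T=Ro.from_rotvec(s['tool_rot']).as_matrix()[:,0]
yaw=np.arctan2(T[1],T[0]);d=np.array(s['tool_pos'])[:2]-So
C,S=np.cos(Y),np.sin(Y)
print('tcp in shoe mm',1e3*(C*d[0]+S*d[1]),1e3*(-S*d[0]+C*d[1]),'z',s['tool_pos'][2],'yaw err',yaw-Y,'F shoe',np.round([C*s['contact_force'][0]+S*s['contact_force'][1],-S*s['contact_force'][0]+C*s['contact_force'][1],s['contact_force'][2]],2),'Mz',np.round(s['wrist_torque'],2),'tilt',Ro.from_rotvec(s['tool_rot']).as_matrix()[:2,2])
E
python3 tgt.py; python3 shoelook.py pics/s2.png; python3 - <<'E'
from fitpin import *
s=ctrl.get_obs();im=cv2.imread('pics/s2.png');c=ctrl.calibration("wrist");T=Ro.from_rotvec(s['tool_rot']).as_matrix()[:,0];p=np.array(s['tool_pos'])
for dz in(.004,.007,.010):
    x,f,m=fit(im,c,[*(p+.0185*T)[:2],-.105],z0=p[2]-dz,box=130);d=x[:2]-p[:2]
    print(dz,f,'ahead',d@T[:2],'left',T[0]*d[1]-T[1]*d[0],'yaw',x[2]-np.arctan2(T[1],T[0]))
E
```

```text
t: 7.7
tool_pos: [0.4739, 0.1292, 0.1356]
tool_rot: [-3.137, 0.16, -0.001]
contact_force: [0.7, -0.4, -0.7]
opening: 0.0521
grip_force: 64.1
t: 7.95
tool_pos: [0.476, 0.1269, 0.1376]
tool_rot: [-3.137, 0.167, -0.003]
contact_force: [0.5, 0.2, -0.6]
opening: 0.0521
grip_force: 64.1
tcp in shoe mm -66.62579425304162 -0.4438185287648578 z 0.1376222366756439 yaw err -0.0011311905755808233 F shoe [ 0.46  0.29 -0.59] Mz [ 0.    0.   -0.01] tilt [0.0017 0.0002]
tcp [0.476  0.1269 0.1376] yaw -0.10613119057558082
rail_left [222.8  86.2] 0.96 [0.5672 0.1424]
rail_right [282.1  86.5] 0.85 [0.5622 0.0972]
clamp_pad [250.4  44.5] 0.89 [0.582  0.1181]
0.004 0.06801742865606794 ahead 0.01805670807316627 left -0.0001076794537502577 yaw -0.0022084743036577814
0.007 0.0285114156374551 ahead 0.018628578626004543 left -0.00034985059900354085 yaw 0.01097193786302278
0.01 0.0208999655562663 ahead 0.018488555426304086 left -0.0002942656440463713 yaw 0.008526662137195218
```

View pics/s2.png

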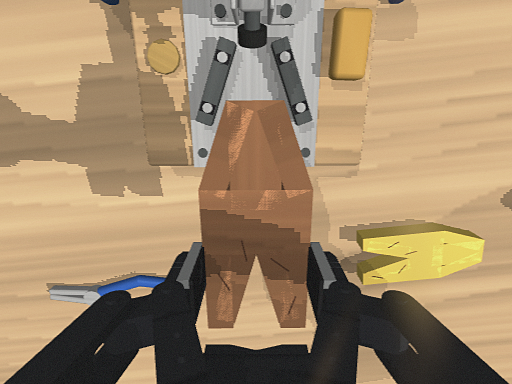

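The pin points straight up the middle of the rails (bolts at (222,57)/(291,57) and (208,107)/(303,107), midline 256; pin midline 256). Descending to the plate.

```bash
python3 -m handwheel '[[[0,0,3],[0,0,0]],[[0,0,6],[0,0,0]],[[0,0,7.8],[0,0,0]],[[0,0,7.8],[0,0,0]],[[0,0,7.8],[0,0,0]]]'; python3 tgt.py
```

```text
t: 8.88
tool_pos: [0.4759, 0.1274, 0.0595]
tool_rot: [-3.137, 0.165, -0.003]
contact_force: [0.1, 0.3, -1.3]
opening: 0.0521
grip_force: 64.1
tcp in shoe mm -66.74439406026447 0.04568121013777491 z 0.05950919500159366 yaw err -0.00022894015673323442 F shoe [ 0.04  0.26 -1.3 ] Mz [0.01 0.02 0.  ] tilt [0.002  0.0003]
```

```bash
python3 -m handwheel '[[[0,0,0.2],[0,0,0]],[[0,0,0.4],[0,0,0]],[[0,0,0.4],[0,0,0]],[[0,0,0.4],[0,0,0]]]'; python3 tgt.py
```

```text
t: 9.38
tool_pos: [0.475, 0.1274, 0.0544]
tool_rot: [-3.137, 0.165, -0.0]
contact_force: [-0.0, -1.2, -1.5]
opening: 0.0524
grip_force: 64.1
tcp in shoe mm -67.6962152338236 -0.14214404137356546 z 0.054410579581371306 yaw err -0.00016027316289475568 F shoe [ 0.09 -1.21 -1.52] Mz [-0.02  0.05  0.03] tilt [0.0001 0.    ]
```

```bash
python3 -m handwheel '[[[0,0,0.15],[0,0,0]],[[0,0,0.15],[0,0,0]],[[0,0,0.15],[0,0,0]]]'
```

```text
t: 9.75
tool_pos: [0.4749, 0.1273, 0.0527]
tool_rot: [3.137, -0.165, -0.0]
contact_force: [0.1, -0.7, -0.6]
opening: 0.0522
grip_force: 64.1
```

```bash
python3 -m handwheel '[[[0,0,0.15],[0,0,0]],[[0,0,0.15],[0,0,0]],[[0,0,0.15],[0,0,0]]]'; python3 tgt.py
```

```text
t: 10.12
tool_pos: [0.4749, 0.1273, 0.0513]
tool_rot: [-3.137, 0.165, 0.0]
contact_force: [-0.4, 0.2, -1.3]
opening: 0.0521
grip_force: 64.1
tcp in shoe mm -67.73213937070787 -0.15867892175081608 z 0.05128166040092758 yaw err -0.00019483636329323262 F shoe [-0.46  0.13 -1.32] Mz [ 0.06  0.06 -0.  ] tilt [-0.  0.]
```

```bash
python3 -m handwheel '[[[0,0,0.1],[0,0,0]],[[0,0,0.1],[0,0,0]],[[0,0,0.1],[0,0,0]]]'
```

```text
t: 10.5
tool_pos: [0.475, 0.1273, 0.0504]
tool_rot: [-3.137, 0.165, -0.0]
contact_force: [-0.4, 0.4, -1.2]
opening: 0.0521
grip_force: 64.2
```

```bash
python3 -m handwheel '[[[0,0,0.1],[0,0,0]],[[0,0,0.1],[0,0,0]],[[0,0,0.1],[0,0,0]]]'; python3 tgt.py
```

```text
t: 10.88
tool_pos: [0.4752, 0.1274, 0.05]
tool_rot: [-3.137, 0.165, -0.001]
contact_force: [-2.8, -0.4, 5.4]
opening: 0.0521
grip_force: 64.8
tcp in shoe mm -67.42307946647394 -0.07543474114412185 z 0.05000808233793428 yaw err -0.0001474678393703216 F shoe [-2.73 -0.66  5.41] Mz [-0.06  0.41  0.01] tilt [0.0005 0.    ]
```

Plate contact at TCP z ≈ 0.050, as expected. I'm easing off half a millimetre and sliding in.

```bash
python3 -m handwheel '[[[0.5,0,-0.05],[0,0,0]],[[1.2,0,-0.05],[0,0,0]],[[2,0,-0.05],[0,0,0]],[[2.8,0,-0.05],[0,0,0]],[[3,0,-0.05],[0,0,0]]]'; python3 tgt.py
```

```text
t: 11.5
tool_pos: [0.5054, 0.1241, 0.0502]
tool_rot: [-3.137, 0.165, 0.0]
contact_force: [-3.8, 0.2, 7.1]
opening: 0.0522
grip_force: 65.0
tcp in shoe mm -37.06669634749982 -0.15610423674665203 z 0.05020471560354871 yaw err -0.0004079902395211499 F shoe [-3.84 -0.23  7.11] Mz [-0.09  0.56 -0.05] tilt [-0.0001  0.    ]
```

```bash
python3 -m handwheel '[[[0.15,0,0],[0,0,0]],[[0.3,0,0],[0,0,0]],[[0.4,0,0],[0,0,0]],[[0.4,0,0],[0,0,0]]]'; python3 tgt.py
```

```text
t: 12.0
tool_pos: [0.5091, 0.1238, 0.0502]
tool_rot: [-3.137, 0.165, -0.0]
contact_force: [-2.7, -0.2, 5.9]
opening: 0.0519
grip_force: 64.9
tcp in shoe mm -33.35129091950072 -0.11996811497929195 z 0.05023974973557753 yaw err -0.0002293564325964309 F shoe [-2.7  -0.44  5.89] Mz [-0.1   0.39 -0.05] tilt [0.0002 0.    ]
```

```bash
python3 -m handwheel '[[[0.1,0,-0.04],[0,0,0]],[[0.2,0,-0.04],[0,0,0]],[[0.2,0,-0.04],[0,0,0]]]'; python3 tgt.py
```

```text
t: 12.38
tool_pos: [0.5102, 0.1238, 0.0502]
tool_rot: [-3.137, 0.165, 0.003]
contact_force: [-4.9, 1.3, 7.2]
opening: 0.052
grip_force: 65.0
tcp in shoe mm -32.320834100486444 -0.009636579419590799 z 0.050244742778116955 yaw err -0.00025666158209193546 F shoe [-5.05  0.8   7.2 ] Mz [ 0.04  0.77 -0.03] tilt [-0.0021  0.0004]
```

```bash
python3 -m handwheel '[[[0.1,0,0],[0,0,0]],[[0.15,0,0],[0,0,0]],[[0.15,0,0],[0,0,0]]]'; python3 tgt.py
```

```text
t: 12.75
tool_pos: [0.511, 0.124, 0.0502]
tool_rot: [-3.136, 0.165, 0.006]
contact_force: [-8.0, 2.5, 7.9]
opening: 0.0524
grip_force: 65.2
tcp in shoe mm -31.490837879716903 0.27870623402843603 z 0.05023185083142401 yaw err -0.0002631226680314819 F shoe [-8.19  1.66  7.92] Mz [ 0.21  1.15 -0.05] tilt [-0.0037  0.001 ]
```

```bash
python3 -m handwheel '[[[0,-0.03,-0.05],[0,0,0]],[[0,-0.03,-0.05],[0,0,0]],[[0,-0.03,-0.05],[0,0,0]]]'; python3 tgt.py
```

```text
t: 13.12
tool_pos: [0.5115, 0.1241, 0.0503]
tool_rot: [-3.137, 0.165, 0.003]
contact_force: [-5.2, 2.2, 4.2]
opening: 0.0518
grip_force: 64.7
tcp in shoe mm -31.02126621078568 0.4249532068169876 z 0.050277814303995604 yaw err -0.0002639289327723282 F shoe [-5.35  1.62  4.15] Mz [ 0.29  0.72 -0.02] tilt [-0.002   0.0008]
```

```bash
python3 -m handwheel '[[[0.05,0,0],[0,0,0]],[[0.1,0,0],[0,0,0]],[[0.1,0,0],[0,0,0]]]'; python3 tgt.py
```

```text
t: 13.5
tool_pos: [0.512, 0.1242, 0.0503]
tool_rot: [-3.136, 0.165, 0.005]
contact_force: [-6.7, 4.0, 6.4]
opening: 0.0523
grip_force: 64.9
tcp in shoe mm -30.52180539861596 0.5976598840551389 z 0.05025775666598216 yaw err -0.0003187617011273791 F shoe [-7.08  3.26  6.45] Mz [ 0.37  1.05 -0.04] tilt [-0.0034  0.0013]
```

Only the right rail is touching (Fy > 0), so I'm shifting left.

```bash
python3 -m handwheel '[[[0,-0.05,-0.02],[0,0,0]],[[0,-0.1,-0.02],[0,0,0]],[[0,-0.1,-0.02],[0,0,0]]]'; python3 tgt.py
```

```text
t: 13.88
tool_pos: [0.5126, 0.1244, 0.0502]
tool_rot: [3.137, -0.165, -0.003]
contact_force: [-3.9, 1.0, 0.6]
opening: 0.0525
grip_force: 64.4
tcp in shoe mm -29.96896718171338 0.8564862766824842 z 0.050223132380556826 yaw err -0.0003382907238794891 F shoe [-3.99  0.57  0.62] Mz [-0.02  0.79 -0.09] tilt [-0.002  -0.0003]
```

```bash
python3 -m handwheel '[[[0.05,0,0],[0,0,0]],[[0.1,0,0],[0,0,0]],[[0.1,0,0],[0,0,0]]]'; python3 tgt.py
```

```text
t: 14.25
tool_pos: [0.5127, 0.1244, 0.0502]
tool_rot: [3.137, -0.166, -0.007]
contact_force: [-9.1, 0.6, 4.5]
opening: 0.0523
grip_force: 64.8
tcp in shoe mm -29.895340396937407 0.9059426597913486 z 0.05024472147477965 yaw err -0.000519299821062344 F shoe [-9.12 -0.36  4.46] Mz [ 0.07  1.34 -0.21] tilt [-0.0045 -0.0001]
```

Now it stops dead with Fy ≈ 0: both rails are touching. I'm pressing to about 12–13 N and holding.

```bash
python3 -m handwheel '[[[0.04,0,0],[0,0,0]],[[0.07,0,0],[0,0,0]],[[0.07,0,0],[0,0,0]],[[0.07,0,0],[0,0,0]],[[0.07,0,0],[0,0,0]]]'; python3 tgt.py
```

```text
t: 14.88
tool_pos: [0.5127, 0.1244, 0.0502]
tool_rot: [3.137, -0.166, -0.01]
contact_force: [-10.6, 0.1, 7.4]
opening: 0.0521
grip_force: 65.0
tcp in shoe mm -29.88525643098384 0.8967948697987744 z 0.05024961875547779 yaw err -0.000545185815483587 F shoe [-10.58  -1.04   7.43] Mz [ 0.16  1.72 -0.15] tilt [-0.0063 -0.    ]
```

```bash
python3 -m handwheel '[[[0.03,-0.02,-0.05],[0,0,0]],[[0.06,-0.02,-0.05],[0,0,0]],[[0.06,-0.02,-0.05],[0,0,0]],[[0.06,-0.02,-0.05],[0,0,0]],[[0.06,-0.02,-0.05],[0,0,0]]]'; python3 tgt.py
```

```text
t: 15.5
tool_pos: [0.5127, 0.1244, 0.0502]
tool_rot: [3.137, -0.166, -0.012]
contact_force: [-12.1, -0.0, 6.2]
opening: 0.052
grip_force: 64.8
tcp in shoe mm -29.875445748273147 0.92382195156208 z 0.05022755951428469 yaw err -0.0006207495390714857 F shoe [-11.99  -1.26   6.17] Mz [ 0.03  1.86 -0.21] tilt [-0.0077 -0.0002]
```

```bash
python3 -m handwheel '[[[0.04,0.03,0],[0,0,0]],[[0.06,0.03,0],[0,0,0]],[[0.06,0.03,0],[0,0,0]],[[0.06,0.03,0],[0,0,0]],[[0.06,0.03,0],[0,0,0]]]'; python3 tgt.py
```

```text
t: 16.12
tool_pos: [0.5127, 0.1244, 0.0502]
tool_rot: [3.137, -0.166, -0.014]
contact_force: [-14.2, 2.0, 7.9]
opening: 0.0521
grip_force: 65.0
tcp in shoe mm -29.8557917401362 0.8992823410123992 z 0.05024374606734173 yaw err -0.0005777383469727504 F shoe [-14.3    0.49   7.86] Mz [ 0.26  2.18 -0.2 ] tilt [-0.0092  0.0004]
```

```bash
python3 -m handwheel '[[[-0.1,0,-0.02],[0,0,0]],[[-0.1,0,-0.02],[0,0,0]]]'; python3 tgt.py; python3 -m handwheel '[[[0,0,0],[0,0,0]],[[0,0,0],[0,0,0]],[[0,0,0],[0,0,0]],[[0,0,0],[0,0,0]]]' -0.6; python3 tgt.py
python3 - <<'E'
from fitpin import *
s=ctrl.get_obs();im=ctrl.get_image("wrist");c=ctrl.calibration("wrist");cv2.imwrite('pics/p1.png',im)
So=np.array([.5423,.1204]);C,S=np.cos(-.105),np.sin(-.105)
x,f,m=fit(im,c,[.531,.122,-.105],z0=.043,box=130);d=x[:2]-So
print(f,'pin in shoe',C*d[0]+S*d[1],-S*d[0]+C*d[1],'yaw',x[2]+.105)
E
```

```text
t: 16.38
tool_pos: [0.5127, 0.1244, 0.0503]
tool_rot: [-3.137, 0.166, 0.01]
contact_force: [-9.2, 1.1, 3.0]
opening: 0.0523
grip_force: 64.6
tcp in shoe mm -29.850731039170146 0.9217448578128468 z 0.050274185919890316 yaw err -0.0006565532921260359 F shoe [-9.24  0.1   2.99] Mz [ 0.17  1.47 -0.18] tilt [-0.0061  0.0003]
t: 16.88
tool_pos: [0.5157, 0.1242, 0.0518]
tool_rot: [-3.137, 0.165, -0.001]
contact_force: [0.5, 0.3, 0.1]
opening: 0.0684
grip_force: 0.0
tcp in shoe mm -26.870655860666126 0.9820989868125516 z 0.051837600209293365 yaw err -0.00032379939491576637 F shoe [0.44 0.31 0.12] Mz [ 0.01 -0.03  0.01] tilt [ 0.0009 -0.    ]
0.17475213500233974 pin in shoe -0.011270636279115632 0.000807886824281089 yaw 0.004206388863942936
```

View pics/p1.png

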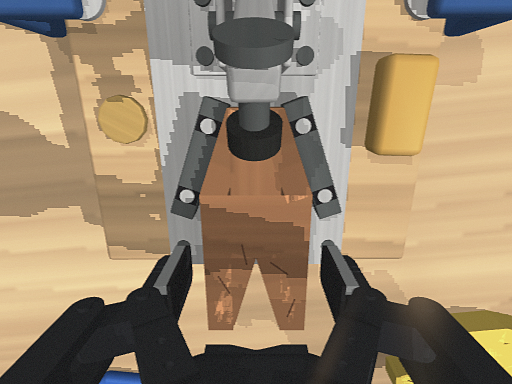

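The pin sits square between the rails (bolts (208,126)/(303,126) and (188,196)/(325,196)), 11 mm before the shoe origin, and the clamp is still open above it. Next I rise, shut the fingers and go behind the handle.

```bash
python3 -m handwheel '[[[-0.2,0,-4],[0,0,0]],[[-0.2,0,-10],[0,0,0]],[[-0.2,0,-16],[0,0,0]],[[-0.2,0,-20],[0,0,0]],[[2,0,-20],[0,0,0]]]' -1
python3 -m handwheel '[[[5,0.1,0],[0,0,0]],[[10,0.1,0],[0,0,0]],[[15,0.1,0],[0,0,0]],[[18.8,0.1,0],[0,0,0]],[[18.8,0.1,0],[0,0,0]]]' 1
python3 tgt.py; python3 - <<'E'
from h import *
np.set_printoptions(precision=4,suppress=True)
c=ctrl.calibration("wrist");s=ctrl.get_obs();im=ctrl.get_image("wrist");cv2.imwrite('pics/c1.png',im)
for q in("clamp_handle","clamp_pad","pin"): print(q,[(np.round(x['position']),round(x['score'],2),onz(c,x['position'],.128)) for x in ctrl.landmark_of("wrist",q)[:2]])
E
```

```text
t: 17.55
tool_pos: [0.5373, 0.1226, 0.2577]
tool_rot: [-3.136, 0.164, -0.016]
contact_force: [1.1, 0.8, -1.2]
opening: 0.0853
grip_force: 0.0
t: 18.18
tool_pos: [0.7234, 0.1007, 0.2498]
tool_rot: [3.137, -0.167, -0.003]
contact_force: [-0.3, -0.0, -0.1]
opening: 0.0001
grip_force: 0.0
tcp in shoe mm 182.13367613390488 -0.5720453758053835 z 0.24979381999867833 yaw err -0.0011756316329815109 F shoe [-0.3  -0.04 -0.09] Mz [-0.01  0.03  0.  ] tilt [-0.0017 -0.0002]
clamp_handle [(array([255., 245.]), 0.51, array([0.6613, 0.1074, 0.128 ]))]
clamp_pad [(array([256., 243.]), 0.45, array([0.6634, 0.107 , 0.128 ]))]
pin [(array([472., 374.]), 0.74, array([ 0.4597, -0.135 ,  0.128 ])), (array([352., 343.]), 0.46, array([0.5242, 0.0092, 0.128 ]))]
```

View pics/c1.png

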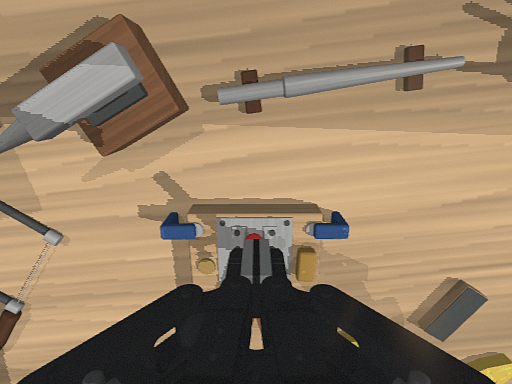

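The fingers are in line behind the red handle (255,240). Descending, then sweeping towards the robot.

```bash
python3 -m handwheel '[[[0,-0.05,4],[0,0,0]],[[0,-0.05,8],[0,0,0]],[[0,-0.05,12.4],[0,0,0]],[[0,-0.05,12.4],[0,0,0]],[[0,-0.05,12.4],[0,0,0]]]'; python3 tgt.py
python3 -m handwheel '[[[-1.5,0,0],[0,0,0]],[[-3,0,0],[0,0,0]],[[-4,0,0],[0,0,0]],[[-4,0,0],[0,0,0]]]'; python3 tgt.py
```

```text
t: 19.0
tool_pos: [0.7226, 0.1022, 0.1302]
tool_rot: [-3.137, 0.165, -0.005]
contact_force: [-0.2, 0.2, 1.1]
opening: -0.0001
grip_force: 0.0
tcp in shoe mm 181.2580061138222 0.8010812931807526 z 0.13016055573408133 yaw err 0.00011855174963340542 F shoe [-0.23  0.15  1.11] Mz [ 0.03 -0.04  0.03] tilt [0.0029 0.0002]
t: 19.5
tool_pos: [0.6869, 0.1062, 0.135]
tool_rot: [-3.136, 0.165, -0.023]
contact_force: [5.5, -1.2, 3.6]
opening: -0.0001
grip_force: 2.8
tcp in shoe mm 145.32972624857624 0.9921162607873859 z 0.13496722179989462 yaw err -0.0001796322734640976 F shoe [ 5.64 -0.64  3.63] Mz [-0.09 -0.89  0.01] tilt [0.015  0.0002]
```

```bash
python3 -m handwheel '[[[-1,0,0],[0,0,0]],[[-2,0,0],[0,0,0]],[[-3,0,0],[0,0,0]],[[-4,0,0],[0,0,0]],[[-4,0,0],[0,0,0]]]'; python3 tgt.py
```

```text
t: 20.12
tool_pos: [0.6409, 0.1106, 0.127]
tool_rot: [3.137, -0.165, -0.004]
contact_force: [-0.0, 0.5, -0.8]
opening: -0.0001
grip_force: 0.1
tcp in shoe mm 99.07103781990662 0.5553911728482241 z 0.126983876996187 yaw err 0.00020035964504822035 F shoe [-0.05  0.47 -0.78] Mz [-0.04 -0.01  0.01] tilt [-0.0025  0.    ]
```

```bash
python3 -m handwheel '[[[-0.4,0,0],[0,0,0]],[[-0.8,0,0],[0,0,0]],[[-1,0,0],[0,0,0]],[[-1,0,0],[0,0,0]]]'; python3 tgt.py
```

```text
t: 20.62
tool_pos: [0.6324, 0.1114, 0.1276]
tool_rot: [3.137, -0.165, -0.0]
contact_force: [2.3, -0.5, 2.0]
opening: 0.0001
grip_force: 1.2
tcp in shoe mm 90.5396634185685 0.46988858796651567 z 0.12761845210776956 yaw err -0.00020093746854928096 F shoe [ 2.36 -0.2   1.95] Mz [-0.02 -0.34 -0.  ] tilt [-0.0003 -0.    ]
```

```bash
python3 -m handwheel '[[[-0.3,0,0],[0,0,0]],[[-0.5,0,0],[0,0,0]],[[-0.5,0,0],[0,0,0]]]'; python3 tgt.py
```

```text
t: 21.0
tool_pos: [0.6273, 0.1119, 0.1276]
tool_rot: [3.137, -0.165, -0.001]
contact_force: [1.7, -1.2, 1.6]
opening: -0.0002
grip_force: 1.3
tcp in shoe mm 85.41975707200632 0.4954086281360841 z 0.12763434570954188 yaw err -0.00013296992047913403 F shoe [ 1.77 -0.99  1.57] Mz [-0.03 -0.33 -0.02] tilt [-0.0004 -0.    ]
```

Handle contact shows (~2.5 N, as expected for moving it). Pressing on to the stop.

```bash
python3 -m handwheel '[[[-0.3,0,0],[0,0,0]],[[-0.5,0,0],[0,0,0]],[[-0.5,0,0],[0,0,0]]]'; python3 tgt.py
```

```text
t: 21.38
tool_pos: [0.6222, 0.1125, 0.1274]
tool_rot: [3.137, -0.165, -0.001]
contact_force: [2.0, -0.5, 0.8]
opening: 0.0002
grip_force: 1.1
tcp in shoe mm 80.27530103235007 0.4712731310929433 z 0.12743446945401826 yaw err -0.00014603700171797462 F shoe [ 2.07 -0.31  0.85] Mz [ 0.   -0.29 -0.03] tilt [-0.0007 -0.    ]
```

```bash
python3 -m handwheel '[[[-0.2,0,0],[0,0,0]],[[-0.3,0,0],[0,0,0]],[[-0.3,0,0],[0,0,0]]]'; python3 tgt.py
```

```text
t: 21.75
tool_pos: [0.621, 0.1125, 0.1278]
tool_rot: [-3.137, 0.165, -0.007]
contact_force: [8.0, 0.4, -1.8]
opening: -0.0002
grip_force: 3.4
tcp in shoe mm 79.08789746147635 0.43881613160406346 z 0.12778689779265842 yaw err -0.00040929659103980387 F shoe [ 7.93  1.2  -1.82] Mz [-0.13 -1.34  0.01] tilt [ 0.0042 -0.0002]
```

```bash
python3 -m handwheel '[[[-0.1,0,0],[0,0,0]],[[-0.2,0,0],[0,0,0]],[[-0.2,0,0],[0,0,0]],[[-0.2,0,0],[0,0,0]]]'; python3 tgt.py
```

```text
t: 22.25
tool_pos: [0.6206, 0.1125, 0.1283]
tool_rot: [3.137, -0.166, 0.013]
contact_force: [11.7, -1.0, -2.7]
opening: 0.0001
grip_force: 5.1
tcp in shoe mm 78.65433334170127 0.2998058990302307 z 0.12832168625131468 yaw err -0.0006574361122182598 F shoe [11.78  0.26 -2.68] Mz [-0.23 -2.04  0.02] tilt [ 0.0082 -0.0005]
```

```bash
python3 -m handwheel '[[[1.5,0,0],[0,0,0]],[[4,0,0],[0,0,0]],[[4.5,0,-5],[0,0,0]],[[4.5,0,-10],[0,0,0]],[[4.5,0,-14],[0,0,0]]]'
python3 -m handwheel '[[[-4.5,0,0],[0,0,0]],[[-9,0,0],[0,0,0]],[[-13,0,0],[0,0,0]],[[-17,0,0],[0,0,0]],[[-17,0,0],[0,0,0]]]'
python3 tgt.py
python3 - <<'E'
from fitpin import *
np.set_printoptions(precision=4,suppress=True)
So=np.array([.5423,.1204]);C,S=np.cos(-.105),np.sin(-.105)
sh=lambda X:np.r_[C*(X[0]-So[0])+S*(X[1]-So[1]),-S*(X[0]-So[0])+C*(X[1]-So[1]),X[2:]]
c=ctrl.calibration("wrist");im=ctrl.get_image("wrist");cv2.imwrite('pics/f.png',im)
x,f,m=fit(im,c,[.531,.122,-.105],z0=.043,box=100);print('pin',f,sh(x[:2]),x[2]+.105,m.sum())
hsv=cv2.cvtColor(im,cv2.COLOR_BGR2HSV).astype(int);r=(((hsv[...,0]<6)|(hsv[...,0]>174))&(hsv[...,1]>180)&(hsv[...,2]>60))
v,u=np.nonzero(r);print('red px',len(u),u.mean(),v.mean(),u.min(),u.max(),v.min(),v.max())
for lean in(-.35,-.3,-.2,0,.5):
    p=np.array([78+57*np.sin(lean),0])/1e3
    X=np.r_[So+np.array([C*p[0],S*p[0]]),.077+.057*np.cos(lean)]
    print('predicted grip-mid px, joint',lean+.35,proj(c,X))
for q in("clamp_handle","clamp_pad"): print(q,[(np.round(a['position']),round(a['score'],2)) for a in ctrl.landmark_of("wrist",q)[:2]])
E
```

```text
t: 22.88
tool_pos: [0.6621, 0.1083, 0.2689]
tool_rot: [-3.137, 0.165, 0.003]
contact_force: [-0.4, 0.3, 0.5]
opening: -0.0001
grip_force: 0.0
t: 23.5
tool_pos: [0.491, 0.1265, 0.2668]
tool_rot: [3.137, -0.163, -0.004]
contact_force: [0.5, 0.5, -0.5]
opening: -0.0003
grip_force: 0.0
tcp in shoe mm -51.67176932299984 0.6820470345283141 z 0.2667532764098667 yaw err 0.0009689423353087534 F shoe [ 0.44  0.57 -0.49] Mz [ 0.01  0.01 -0.01] tilt [-0.0028  0.0001]
pin 0.2615365733922435 [-0.0111  0.0007] 0.00017871516448042524 4074
red px 391 255.0997442455243 64.9846547314578 245 265 45 81
predicted grip-mid px, joint 0.0 [256.3569  61.0988]
predicted grip-mid px, joint 0.04999999999999999 [256.3659  57.5703]
predicted grip-mid px, joint 0.14999999999999997 [256.3837  50.2861]
predicted grip-mid px, joint 0.35 [256.4178  35.1899]
predicted grip-mid px, joint 0.85 [256.4811   0.1063]
clamp_handle [(array([256.,  67.]), 0.84), (array([141., 247.]), 0.64)]
clamp_pad [(array([256.,  99.]), 0.84)]
```

```bash
python3 -c "
from h import *
print(ctrl.finish_job())"
```

```text
the job is handed in; nothing more can be done
None
```

The pin is wedged between both rails (pressed home at up to about 14 N), the clamp is shut on it after a press of about 12 N on the handle, the arm is clear and the job is handed in at about 24 s; the final wrist-camera fit had the pin unmoved and the clamp angle near 0, but I could not read the pad force directly, and the verdict was not reported.

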